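# Make up two blood-collection kits

## Task

Make up two collection kits from the stock on the grey mat: the green tray is for a diabetic review and gets the grey-capped tube and the yellow-lidded pot, the orange tray is for an anaemia work-up and gets the purple-capped tube, the red-capped tube and the blue slide mailer. Lay tubes flat on the floor of the tray's wide bay, and stand the pot upright or lay the mailer flat in the narrow bay, lowering each one in rather than dropping it. Leave the spare light-blue-capped tube and the spare white-lidded pot where they are, and the trays standing level on the bench.

Things in the scene. Friction and masses are not known exactly. Their poses are not given: they have to be found in the camera images.
- purple_tube: blood tube lying on the 3 mm thick grey mat, purple cap: whitish barrel 13 mm in diameter, hexagonal anti-roll cap 15.5 mm across flats; 80 mm long, about 14 g. Origin on its axis at mid-length, about 8 mm above what it lies on; x along the axis towards the cap; the barrel spans x = -40 to +24 mm.
- red_tube: blood tube lying on the 3 mm thick grey mat, red cap: whitish barrel 13 mm in diameter, hexagonal anti-roll cap 15.5 mm across flats; 80 mm long, about 14 g. Origin on its axis at mid-length, about 8 mm above what it lies on; x along the axis towards the cap; the barrel spans x = -40 to +24 mm.
- grey_tube: blood tube lying on the 3 mm thick grey mat, dark grey cap: whitish barrel 13 mm in diameter, hexagonal anti-roll cap 15.5 mm across flats; 80 mm long, about 14 g. Origin on its axis at mid-length, about 8 mm above what it lies on; x along the axis towards the cap; the barrel spans x = -40 to +24 mm.
- blue_tube: blood tube lying on the 3 mm thick grey mat, light blue cap: whitish barrel 13 mm in diameter, hexagonal anti-roll cap 15.5 mm across flats; 80 mm long, about 14 g. Origin on its axis at mid-length, about 8 mm above what it lies on; x along the axis towards the cap; the barrel spans x = -40 to +24 mm. A spare: it is in neither kit.
- yellow_pot: specimen pot standing upright, pale body 41 mm in diameter with a paper label band, yellow screw lid 46 mm in diameter and 14 mm deep, 62 mm high in all, 30 g. Origin at the centre of its underside, z up. Starts on the 3 mm thick grey mat.
- white_pot: specimen pot standing upright, pale body 41 mm in diameter with a paper label band, white screw lid 46 mm in diameter and 14 mm deep, 62 mm high in all, 30 g. Origin at the centre of its underside, z up. Starts on the 3 mm thick grey mat. A spare: it is in neither kit.
- slide_mailer: slide mailer, a flat closed dark blue plastic box with a small white label, 84 x 30 x 13 mm (x, y, z), 30 g, lying flat. Origin at its centre. Starts on the 3 mm thick grey mat.
- green_tray: green phlebotomy tray, loose, 0.45 kg, 260 x 150 x 32 mm outside (x, y, z), walls and floor 4 mm thick, on the bench beside the mat. Origin: centre of its underside, z up. A cross wall 4 mm thick and 18 mm high above the floor, at x = +28 mm, divides it: the wide bay (inside x -126 to +26 mm) and the narrow bay (inside x +30 to +126 mm); both are 142 mm wide in y (-71 to +71 mm).
- orange_tray: orange phlebotomy tray, loose, 0.45 kg, 260 x 150 x 32 mm outside (x, y, z), walls and floor 4 mm thick, on the bench beside the mat. Origin: centre of its underside, z up. A cross wall 4 mm thick and 18 mm high above the floor, at x = +28 mm, divides it: the wide bay (inside x -126 to +26 mm) and the narrow bay (inside x +30 to +126 mm); both are 142 mm wide in y (-71 to +71 mm).
There are look-alikes about, which are no part of the job. What is shaped like the red_tube but pink is not meant. Leave any brown look-alike of the purple_tube alone.

How it is judged:
By the outcome, as a careful person would: the job done as asked, in the order asked, and still so for the second after the job is handed in, with the robot touching nothing.
It also fails if it takes over 131 s, if anything falls off the work surface, if the arm or the gripper's body presses on something with over 40 N, if the wrist force passes 120 N, or if a joint passes its speed limit or range.

## Robot

A 6-joint arm with a two-finger parallel gripper is mounted at the origin on the work surface. World frame = base frame: x ahead of the robot, y to its left, z up, the work surface at z = 0. Lengths are in m, angles in rad, forces in N, time in s.
With the tool pointing down it reaches from about 0.35 to 0.975 m from the base axis. Payload 4.9 kg.
Tool frame: the origin (TCP) lies on the centre line of the jaws, within the pads' length; the fingertips stand ahead of it and the grasp point (between the pads) is the TCP (manip.tip_extent is the z of the fingertips in the tool frame, in m); z points along the fingers, y is the line along which they close (so a half turn about z gives the same grasp; the last joint's range is limited). The gripper opens to 85 mm and grips with 20 to 120 N. Pads are 22 mm wide; open, the fingers measure 114 mm over their backs; the gripper's body (76 mm by 85 mm) begins 54 mm behind the grasp point. The pads swing forward as they close: fully open they stand 13 mm farther back than shut.
Start: joints at [-1.354, 0.053, 1.613, -0, 1.476, -0.119], TCP at [0.206, -0.59, 0.25] pointing down, gripper open.
Joint ranges: [-3.01, 3.01], [-1.01, 2.22], [0.06, 2.58], [-1.02, 4.17], [0.09, 2.62], [-3.14, 3.14]. Speed limits (rad/s): [2.57, 2.57, 3.14, 3.14, 3.14, 3.14].

## Interface

Orientations are given as a unit quaternion [w, x, y, z].
In Python, from plant import manip gives the robot as it stands. The module is installed in compiled form; this text tells all that it offers.
- The arm moves only by the shell command python3 -m crank, which reads ROWS from standard input. ROWS is a JSON list of rows, 1 to 5 of them, each of 7 numbers: the opening from 0.0 (shut) to 1.0 (fully open), then dx, dy, dz in m, then a rotation vector rx, ry, rz in rad; each row shifts and turns the commanded pose from where the row before left it, along the tool's axes as they then stand; what a row does not reach is not made up. A row lasts 1/8 s, in which the tool goes at most 0.0625 m and 0.188 rad, less where a joint would pass 70% of its speed; a pose out of reach is approached as far as the arm can. The fingers move at their own pace and stop on an object; the grip force is fixed at half the most. Time passes only in rows, so rows that do not move let the fingers close. It prints the time, the measured TCP pose, the force, the opening and the grip force at its end. Input that does not fit is refused with a message, and nothing moves.
- manip.state(): the state, without advancing time (a new reading comes with each control period).
- manip.grab_frame(name): name is "scene" or "top"; returns (picture, depth): 480x640x3 uint8, red, green, blue; 480x640 float32, m along the optical axis (not along the pixel's ray), 0 where there is no reading.
- manip.camera_params(name): a dict with "intrinsics" (3x3 intrinsics, pixels), "k1" (the pictures are not rectified: a ray, as slopes to the right and down, at radius r is drawn at 1 + k1 r^2 times it, then the intrinsics apply), "xyz" and "orientation" of the camera in the world. Camera axes: x right, y down, z forward; pixel columns grow to the right and rows downward; lengths in m; the calibration is good to about 2 mm. A picture is of the moment at which its call begins. camera_params takes no time and is no camera call.
- manip.job_done(): hands the job in; it is judged then, once.
Trained networks look in the newest picture that a camera, given by its name, has taken for a name from the list of things; names that differ only in an ending like _2 or _b are one class to them, and where a whole thing is asked for, a point or a joint stands for the part that bears it (a point fixed in the world has none). Each returns a list of dicts, best first, with "conf" (0 to 1); they miss things now and then, are a little off and sometimes report something else, mostly with a low value. They report only what shows in the picture. A call takes as long as a camera call. They do not tell look-alikes from the thing itself.
- manip.look_for(camera, query): "extent" ([left, top, right, bottom] in pixels, round what is visible of it).
- manip.outline_of(camera, query): "region" (480x640 bool, what is visible of it) and "extent" ([left, top, right, bottom] in pixels, round what is visible of it).
- manip.mark_of(camera, query): "centre" ([row, column] in pixels: a listed point, or the origin of a listed thing).
The state is a dict: "time": time; "joint_pos": joint angles; "joint_vel": joint speeds; "joint_efforts": joint torques, N m; "tool_pos": TCP position; "tool_rot": TCP orientation; "contact_force": force on the tool from outside, world axes, zero at the start; "ft_torque": the same for the moment, N m; "gripper_width": opening from 0.0 (shut) to 1.0 (fully open); "grasp_force": force on a finger pad.
Only numpy, scipy, OpenCV 4.12 (cv2) and the standard library are available. Lean on these libraries where they do the work, as an engineer would, in place of code of your own. Each camera call takes 0.05 s, during which the arm holds its last target. There are 200 camera calls.

## Working session

There is one attempt and no reset: what is moved stays moved. The work goes in short steps, Python scripts to look and compute and a shell command to move; the robot and the scene stay as the last step left them, time stands still between calls to the robot, and variables do not carry over. Pictures are saved under pics/ and viewed, at most 14 in all, crops included, and the job is handed in when it is done.

```bash
mkdir -p pics; cat > h.py <<'E'
import numpy as np, cv2
from plant import manip
from scipy.spatial.transform import Rotation as R
def rot(q): return R.from_quat([q[1],q[2],q[3],q[0]]).as_matrix()
def world(cam,px,depth=None,z=None):
    "px Nx2 (col,row) -> world points, by depth or by plane height z"
    p=manip.camera_params(cam);K=np.array(p["intrinsics"]);
    px=np.atleast_2d(np.array(px,float))
    d=np.c_[(px[:,0]-K[0,2])/K[0,0],(px[:,1]-K[1,2])/K[1,1]];u=d.copy()
    for _ in range(20): u=d/(1+p["k1"]*(u**2).sum(1,keepdims=True))
    ray=np.c_[u,np.ones(len(u))]@rot(p["orientation"]).T;o=np.array(p["xyz"])
    s=(z-o[2])/ray[:,2] if z is not None else np.array(depth)
    return o+ray*s[:,None]
def snap(cam,name):
    im,d=manip.grab_frame(cam);cv2.imwrite(f"pics/{name}.png",im[:,:,::-1]);np.savez(f"pics/{name}.npz",im=im,d=d);return im,d
E
python3 - <<'E'
from h import *
for c in("scene","top"):
    snap(c,c+"0");print(c,manip.camera_params(c))
for q in "purple_tube red_tube grey_tube blue_tube yellow_pot white_pot slide_mailer green_tray orange_tray".split():
    print(q,[([int(v) for v in r["extent"]],round(r["conf"],2)) for r in manip.look_for("top",q)])
s=manip.state();print(s);print(manip.tip_extent)
E
```

```text
scene {'intrinsics': array([[480.00030263,   0.        , 324.17452793],
       [  0.        , 480.00030263, 236.66410619],
       [  0.        ,   0.        ,   1.        ]]), 'k1': -0.12890482859629196, 'xyz': array([1.02262064, 0.47198346, 0.59942162]), 'orientation': array([-0.19657856,  0.37623042,  0.81030529, -0.40399614])}
top {'intrinsics': array([[467.51911016,   0.        , 324.83025424],
       [  0.        , 467.51911016, 244.08527796],
       [  0.        ,   0.        ,   1.        ]]), 'k1': -0.03855733298119323, 'xyz': array([ 0.34440361, -0.01202001,  0.92349054]), 'orientation': array([ 0.03398909, -0.69929222,  0.71311046, -0.03617468])}
purple_tube [([192, 307, 233, 330], 0.68), ([314, 206, 329, 252], 0.57)]
red_tube [([432, 317, 445, 354], 0.84), ([468, 355, 514, 374], 0.83), ([364, 223, 387, 263], 0.78)]
grey_tube [([242, 231, 273, 264], 0.73)]
blue_tube [([308, 159, 331, 193], 0.75), ([240, 232, 271, 263], 0.45)]
yellow_pot [([363, 167, 388, 196], 0.88)]
white_pot [([238, 169, 261, 199], 0.58), ([365, 225, 387, 262], 0.25)]
slide_mailer [([303, 102, 334, 145], 
[... 174 characters left out ...]
pos': array([-1.35403080e+00,  5.26754042e-02,  1.61292555e+00,  4.76083688e-06,
        1.47600396e+00, -1.19020986e-01]), 'joint_vel': array([ 0.00063687,  0.00086521, -0.00084718,  0.00081169, -0.00042351,
        0.00134842]), 'joint_efforts': array([-8.25712141e-04, -3.93316412e+01, -3.70137763e+01, -1.28895745e-04,
        1.02323054e-03,  4.23278138e-06]), 'tool_pos': array([ 0.20592753, -0.59006861,  0.25030356]), 'tool_rot': array([-6.23941083e-06,  9.85939041e-01,  1.67105380e-01,  2.06738600e-06]), 'contact_force': array([-0.64483036, -0.10503663,  0.33870551]), 'ft_torque': array([0.0092648 , 0.05682064, 0.02212012]), 'grasp_force': 0.0, 'gripper_width': 0.9973453798482524}
0.019
```

View pics/top0.png

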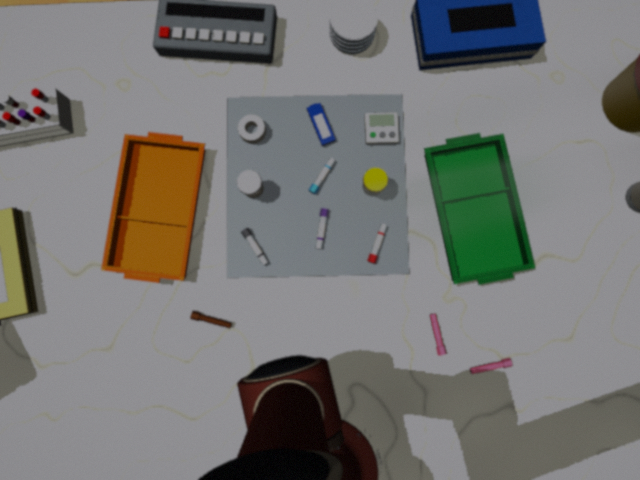

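View pics/scene0.png

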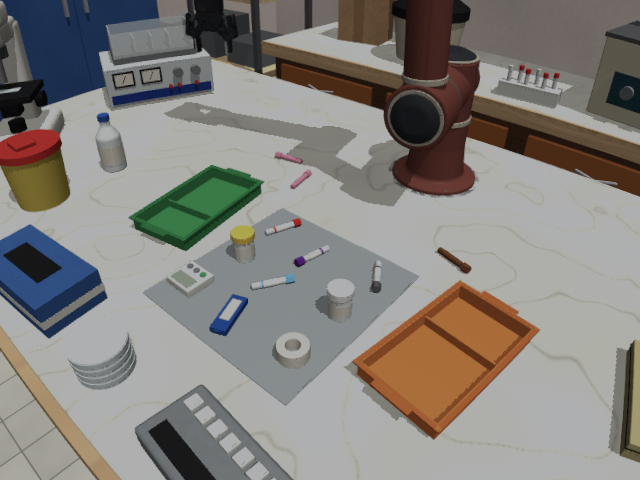

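The top view shows the purple tube at (322,228), the red tube at (377,243) with its cap at the lower end, and the grey tube at (255,247) with its cap at the upper left. The light-blue spare is at (322,176), the yellow pot at (375,180), the white pot at (250,183) and the mailer at (321,124). The green tray's narrow bay faces the top of the image and the orange tray's faces the bottom.

The look-alikes are a brown tube at (212,320) and pink tubes at (438,334) and (491,366), all off the mat. The tubes meant are the ones on the mat with whitish barrels. I'll confirm this in a crop.

```bash
python3 - <<'E'
from h import *
zs=dict(purple_tube=.0107,red_tube=.0107,grey_tube=.0107,slide_mailer=.012,yellow_pot=.065,green_tray=.032,orange_tray=.032)
for cam in("top","scene"):
  d=np.load(f"pics/{cam}0.npz")["d"]
  for q,z in zs.items():
    for r in manip.outline_of(cam,q)[:3]:
        m=r["region"];ys,xs=np.nonzero(m)
        if len(xs)<20: continue
        w=world(cam,np.c_[xs,ys],z=z)[:,:2]
        if 'pot' in q:
            dd=d[ys,xs];p=world(cam,np.c_[xs,ys],depth=dd);w=p[(p[:,2]>.058)&(p[:,2]<.075)][:,:2]
            if len(w)<5: continue
        (c,s,a)=cv2.minAreaRect((w*1000).astype(np.float32))
        print(cam,q,round(r["conf"],2),"px",xs.mean().round(),ys.mean().round(),"rect c",np.round(c),"size",np.round(s),"ang",round(a,1),"mean",(w.mean(0)*1000).round(),"zmed",np.median(world(cam,np.c_[xs,ys],depth=d[ys,xs])[:,2]).round(3))
im=np.load("pics/top0.npz")["im"]
cv2.imwrite("pics/crop.png",cv2.resize(im[90:380,100:540],None,fx=1.8,fy=1.8,interpolation=cv2.INTER_CUBIC)[:,:,::-1])
E
```

```text
top purple_tube 0.82 px 322.0 227.0 rect c [465. -11.] size [20. 80.] ang 84.4 mean [468. -10.] zmed 0.015
top purple_tube 0.75 px 209.0 319.0 rect c [292. 209.] size [82. 19.] ang 71.6 mean [294. 211.] zmed 0.013
top red_tube 0.65 px 437.0 335.0 rect c [ 256. -228.] size [82. 19.] ang 14.4 mean [ 254. -230.] zmed 0.013
top red_tube 0.62 px 492.0 366.0 rect c [ 191. -331.] size [18. 84.] ang 13.4 mean [ 193. -333.] zmed 0.013
top red_tube 0.53 px 376.0 245.0 rect c [ 435. -117.] size [17. 80.] ang 71.0 mean [ 432. -117.] zmed 0.016
top grey_tube 0.61 px 255.0 247.0 rect c [433. 122.] size [79. 14.] ang 31.8 mean [432. 122.] zmed 0.016
top grey_tube 0.18 px 377.0 244.0 rect c [ 435. -118.] size [17. 81.] ang 69.9 mean [ 433. -118.] zmed 0.015
top slide_mailer 0.81 px 321.0 124.0 rect c [679. -12.] size [88. 31.] ang 21.3 mean [678. -12.] zmed 0.016
top green_tray 0.91 px 478.0 208.0 rect c [ 500. -315.] size [290. 168.] ang 9.7 mean [ 498. -315.] zmed 0.005
top orange_tray 0.71 px 154.0 207.0 rect c [516. 314.] size [169. 295.] ang 81.0 mean [512. 315.] zmed 0.005
scene purple_tube 0.
[... 378 characters left out ...]
g 14.6 mean [ 199. -324.] zmed 0.009
scene red_tube 0.55 px 285.0 226.0 rect c [ 435. -114.] size [28. 85.] ang 76.1 mean [ 433. -116.] zmed 0.014
scene grey_tube 0.67 px 377.0 277.0 rect c [437. 123.] size [92. 15.] ang 32.4 mean [440. 126.] zmed 0.015
scene slide_mailer 0.85 px 228.0 315.0 rect c [683.  -9.] size [94. 35.] ang 21.4 mean [685.  -9.] zmed 0.015
scene yellow_pot 0.96 px 243.0 243.0 rect c [ 554. -109.] size [47. 43.] ang 10.8 mean [ 556. -108.] zmed 0.051
scene green_tray 0.56 px 197.0 206.0 rect c [ 507. -301.] size [304. 191.] ang 10.4 mean [ 521. -293.] zmed 0.009
scene orange_tray 0.57 px 445.0 356.0 rect c [518. 318.] size [165. 296.] ang 81.6 mean [538. 320.] zmed 0.005
```

View pics/crop.png

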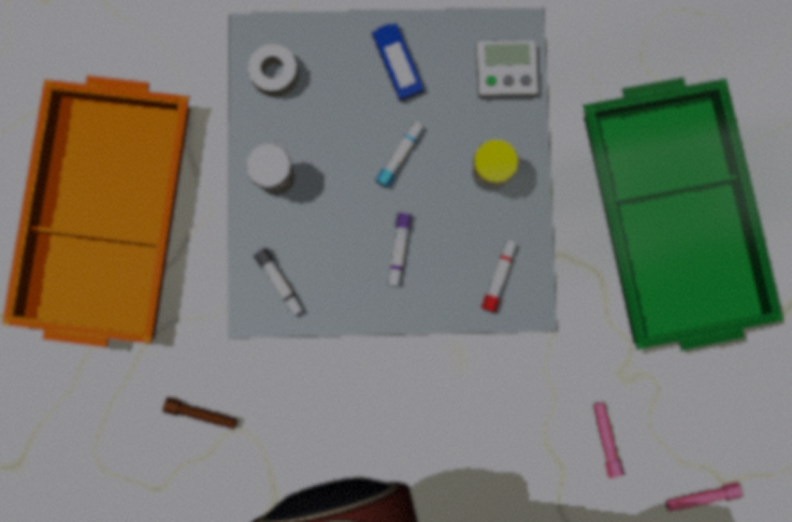

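The crop confirms it. The three mat tubes with whitish barrels (purple, red and grey caps) are the ones meant, and the pink and brown ones are solid-coloured and off the mat. Next I'll refine the tray and pot poses and write a row helper.

```bash
cat >> h.py <<'E'
def yaw():
    m=rot(manip.state()["tool_rot"]);return np.arctan2(m[1,0],m[0,0]),m
def go(x,y,z,yw=None,n=None,start=None):
    "suggest n equal rows (dx dy dz 0 0 rz) to the TCP target; yw = yaw of tool x in deg, mod 180"
    s=manip.state();y0,m=yaw();p=s["tool_pos"]
    if start is not None: p=np.array(start[:3]);y0=np.deg2rad(start[3])
    dw=0 if yw is None else (np.deg2rad(yw)-y0+np.pi/2)%np.pi-np.pi/2
    D=complex(x-p[0],y-p[1]);L=np.hypot(abs(D),z-p[2])
    n=n or int(max(1,np.ceil(L/.055),np.ceil(abs(dw)/.18)))
    k=sum(np.exp(1j*dw*i/n) for i in range(n))
    d=D/k*np.exp(-1j*y0)   # tool x real; tool y = -imag
    print(f"n={n} dx={d.real:.4f} dy={-d.imag:.4f} dz={-(z-p[2])/n:.4f} rz={-dw/n:.4f} | tilt {m[2,2]:.5f} yaw {np.rad2deg(y0):.1f}")
    return x,y,z,np.rad2deg(y0+dw)
E
python3 - <<'E'
from h import *
f=np.load("pics/top0.npz");im,d=f["im"],f["d"]
hsv=cv2.cvtColor(im,cv2.COLOR_RGB2HSV);print(hsv[180,160],hsv[180,480],hsv[180,375])
yy,xx=np.mgrid[:480,:640];P=world("top",np.c_[xx.ravel(),yy.ravel()],depth=d.ravel()).reshape(480,640,3)
for n,lo,hi in(("green",45,85),("orange",5,20)):
    m=(hsv[...,0]>=lo)&(hsv[...,0]<=hi)&(hsv[...,1]>120)&(d>0)&(P[...,2]>.024)&(P[...,2]<.042)
    nn,l,st,c=cv2.connectedComponentsWithStats(m.astype(np.uint8));
    box=(slice(120,295),slice(95,215)) if n=="orange" else (slice(120,295),slice(415,540))
    q=np.zeros_like(m);q[box]=m[box];ys,xs=np.nonzero(q)
    w=world("top",np.c_[xs,ys],z=.032)[:,:2]*1000
    print(n,len(w),cv2.minAreaRect(w.astype(np.float32)))
m=(hsv[...,0]>=24)&(hsv[...,0]<=34)&(hsv[...,1]>150);q=np.zeros_like(m);q[150:210,350:400]=m[150:210,350:400]
ys,xs=np.nonzero(q);w=world("top",np.c_[xs,ys],z=.065)[:,:2]*1000;print("yellow",cv2.minEnclosingCircle(w.astype(np.float32)),w.mean(0),np.median(P[ys,xs,2]))
t=go(.434,.122,.15,31.8);t=go(.434,.122,.024,None,start=t)
E
```

```text
[ 17 236 148] [ 66 160 102] [ 30 250 145]
green 2297 ((498.88909912109375, -315.37939453125), (287.9365234375, 160.39047241210938), 9.842403411865234)
orange 2771 ((514.5836181640625, 315.754638671875), (162.8161163330078, 290.4666442871094), 81.75406646728516)
yellow ((549.7777709960938, -111.9357681274414), 22.70147132873535) [ 550.28391734 -112.03683899] 0.06460076831907174
n=14 dx=0.0364 dy=-0.0392 dz=0.0072 rz=-0.0157 | tilt -1.00000 yaw 19.2
n=3 dx=0.0000 dy=-0.0000 dz=0.0420 rz=0.0000 | tilt -1.00000 yaw 31.8
```

```bash
echo '[[0.6, 0.0364, -0.0392, 0.0072, 0, 0, -0.0157], [0.6, 0.0364, -0.0392, 0.0072, 0, 0, -0.0157], [0.6, 0.0364, -0.0392, 0.0072, 0, 0, -0.0157], [0.6, 0.0364, -0.0392, 0.0072, 0, 0, -0.0157], [0.6, 0.0364, -0.0392, 0.0072, 0, 0, -0.0157]]' | python3 -m crank
echo '[[0.6, 0.0364, -0.0392, 0.0072, 0, 0, -0.0157], [0.6, 0.0364, -0.0392, 0.0072, 0, 0, -0.0157], [0.6, 0.0364, -0.0392, 0.0072, 0, 0, -0.0157], [0.6, 0.0364, -0.0392, 0.0072, 0, 0, -0.0157], [0.6, 0.0364, -0.0392, 0.0072, 0, 0, -0.0157]]' | python3 -m crank
echo '[[0.6, 0.0364, -0.0392, 0.0072, 0, 0, -0.0157], [0.6, 0.0364, -0.0392, 0.0072, 0, 0, -0.0157], [0.6, 0.0364, -0.0392, 0.0072, 0, 0, -0.0157], [0.6, 0.0364, -0.0392, 0.0072, 0, 0, -0.0157], [0.6, 0, 0, 0, 0, 0, 0]]' | python3 -m crank
python3 -c "
from h import *
t=go(.434,.122,.024,31.8)"
```

```text
time: 1.88
tool_pos: [0.3059, -0.3403, 0.2143]
tool_rot: [0.0, 0.979, 0.206, 0.0]
contact_force: [0.6, 0.2, 0.3]
gripper_width: 0.598
grasp_force: 0.0
time: 2.5
tool_pos: [0.3855, -0.085, 0.1785]
tool_rot: [0.0, 0.97, 0.244, 0.001]
contact_force: [0.8, -0.3, 0.3]
gripper_width: 0.599
grasp_force: 0.0
time: 3.12
tool_pos: [0.4339, 0.1244, 0.149]
tool_rot: [-0.0, 0.961, 0.277, -0.001]
contact_force: [0.5, -0.6, 0.2]
gripper_width: 0.599
grasp_force: 0.0
n=3 dx=-0.0004 dy=0.0007 dz=0.0417 rz=0.0021 | tilt -1.00000 yaw 32.2
```

```bash
echo '[[0.6, -0.0012, 0.0021, 0.045, 0, 0, 0.006], [0.6, 0, 0, 0.045, 0, 0, 0], [0.6, 0, 0, 0.025, 0, 0, 0], [0.6, 0, 0, 0.01, 0, 0, 0], [0.6, 0, 0, 0, 0, 0, 0]]' | python3 -m crank
echo '[[0, 0, 0, 0, 0, 0, 0], [0, 0, 0, 0, 0, 0, 0], [0, 0, 0, 0, 0, 0, 0], [0, 0, 0, 0, 0, 0, 0]]' | python3 -m crank
echo '[[0, 0, 0, -0.03, 0, 0, 0], [0, 0, 0, -0.05, 0, 0, 0], [0, 0, 0, -0.05, 0, 0, 0], [0, 0, 0, 0, 0, 0, 0]]' | python3 -m crank
python3 - <<'E'
from h import *
snap("scene","g1")
# green wide bay centre: tray x=-50
a=np.deg2rad(9.84);c=np.array([.500,-.315])+np.array([np.cos(a),np.sin(a)])*-.05
print(c);t=go(c[0],c[1],.155,9.8);t=go(c[0],c[1],.027,None,start=t)
E
```

```text
time: 3.75
tool_pos: [0.4345, 0.1186, 0.0246]
tool_rot: [0.0, 0.963, 0.271, -0.0]
contact_force: [0.3, 0.2, 1.6]
gripper_width: 0.602
grasp_force: 0.0
time: 4.25
tool_pos: [0.4356, 0.1193, 0.0259]
tool_rot: [0.0, 0.962, 0.271, 0.001]
contact_force: [-1.9, 0.5, 6.3]
gripper_width: 0.123
grasp_force: 58.9
time: 4.75
tool_pos: [0.4375, 0.1196, 0.1598]
tool_rot: [0.001, 0.962, 0.271, 0.005]
contact_force: [0.6, -0.4, 0.2]
gripper_width: 0.118
grasp_force: 59.0
[ 0.45073556 -0.32354487]
n=9 dx=-0.0169 dy=0.0466 dz=0.0002 rz=0.0421 | tilt -0.99999 yaw 31.5
n=3 dx=0.0000 dy=-0.0000 dz=0.0427 rz=0.0000 | tilt -0.99999 yaw 9.8
```

View pics/g1.png

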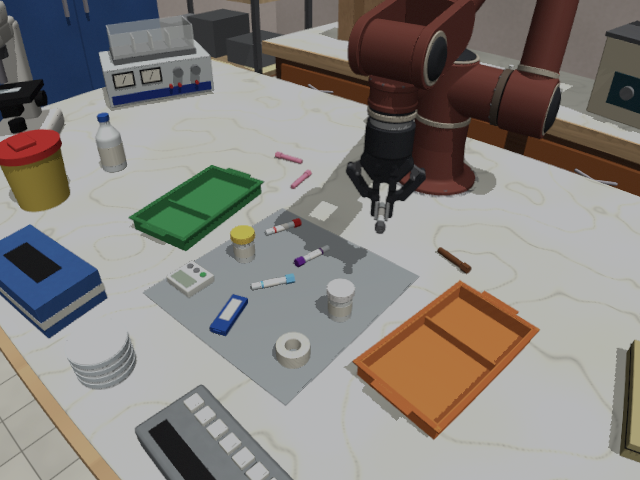

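The scene view shows the grey tube held at (380,218) and clear of the mat. I'll carry it to the green tray.

```bash
echo '[[0, -0.0169, 0.0466, 0, 0, 0, 0.0421], [0, -0.0169, 0.0466, 0, 0, 0, 0.0421], [0, -0.0169, 0.0466, 0, 0, 0, 0.0421], [0, -0.0169, 0.0466, 0, 0, 0, 0.0421], [0, -0.0169, 0.0466, 0, 0, 0, 0.0421]]' | python3 -m crank
echo '[[0, -0.0169, 0.0466, 0, 0, 0, 0.0421], [0, -0.0169, 0.0466, 0, 0, 0, 0.0421], [0, -0.0169, 0.0466, 0, 0, 0, 0.0421], [0, -0.0169, 0.0466, 0, 0, 0, 0.0421], [0, 0, 0, 0, 0, 0, 0]]' | python3 -m crank
echo '[[0, 0, 0, 0.05, 0, 0, 0], [0, 0, 0, 0.05, 0, 0, 0], [0, 0, 0, 0, 0, 0, 0]]' | python3 -m crank
python3 - <<'E'
from h import *
snap("scene","g2");t=go(.451,-.3235,.0275,9.8)
E
```

```text
time: 5.42
tool_pos: [0.4623, -0.1276, 0.1523]
tool_rot: [-0.001, 0.986, 0.168, -0.001]
contact_force: [0.2, 0.2, -0.4]
gripper_width: 0.117
grasp_force: 59.0
time: 6.05
tool_pos: [0.4477, -0.326, 0.1524]
tool_rot: [-0.001, 0.997, 0.083, -0.001]
contact_force: [-0.1, 0.8, -1.2]
gripper_width: 0.118
grasp_force: 59.1
time: 6.42
tool_pos: [0.4455, -0.3195, 0.0484]
tool_rot: [-0.005, 0.996, 0.086, -0.004]
contact_force: [-0.1, 0.7, -0.5]
gripper_width: 0.119
grasp_force: 59.1
n=1 dx=0.0030 dy=0.0025 dz=0.0244 rz=0.0007 | tilt -0.99998 yaw 9.8
```

View pics/g2.png

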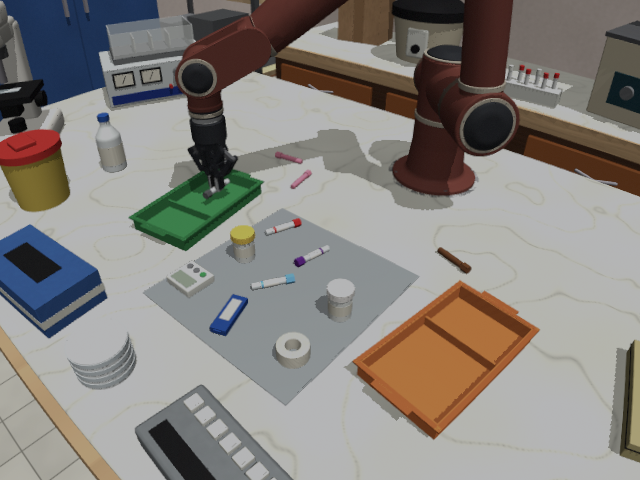

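The scene view shows the tube over the green tray's wide bay at (218,187). I'll lower it slowly and release.

```bash
echo '[[0, 0, 0, 0.01, 0, 0, 0], [0, 0, 0, 0.006, 0, 0, 0], [0, 0, 0, 0, 0, 0, 0]]' | python3 -m crank
python3 -c "
from h import *
t=go(.451,-.3235,.0275,9.8)"
```

```text
time: 6.85
tool_pos: [0.4494, -0.3242, 0.039]
tool_rot: [0.0, 0.996, 0.085, 0.0]
contact_force: [0.0, 0.0, -0.0]
gripper_width: 0.119
grasp_force: 59.0
n=1 dx=0.0017 dy=-0.0004 dz=0.0115 rz=-0.0003 | tilt -1.00000 yaw 9.8
```

```bash
echo '[[0, 0, 0, 0.005, 0, 0, 0], [0, 0, 0, 0.004, 0, 0, 0], [0, 0, 0, 0.002, 0, 0, 0], [0, 0, 0, 0, 0, 0, 0], [0, 0, 0, 0, 0, 0, 0]]' | python3 -m crank
```

```text
time: 7.48
tool_pos: [0.4492, -0.3241, 0.0275]
tool_rot: [0.0, 0.996, 0.085, 0.0]
contact_force: [-0.3, -0.6, 0.8]
gripper_width: 0.118
grasp_force: 59.0
```

```bash
echo '[[0.4, 0, 0, 0, 0, 0, 0], [0.4, 0, 0, 0, 0, 0, 0], [0.4, 0, 0, 0, 0, 0, 0], [0.4, 0, 0, -0.03, 0, 0, 0], [0.9, 0, 0, -0.05, 0, 0, 0]]' | python3 -m crank
echo '[[0.9, 0, 0, -0.04, 0, 0, 0], [0.9, 0, 0, 0, 0, 0, 0]]' | python3 -m crank
python3 - <<'E'
from h import *
t=go(.551,-.111,.145,None);t=go(.551,-.111,.058,None,start=t)
E
```

```text
time: 8.1
tool_pos: [0.4478, -0.3228, 0.106]
tool_rot: [-0.002, 0.996, 0.085, -0.002]
contact_force: [0.7, -0.9, 0.4]
gripper_width: 0.597
grasp_force: 0.0
time: 8.35
tool_pos: [0.4513, -0.326, 0.1524]
tool_rot: [0.003, 0.996, 0.085, 0.003]
contact_force: [-0.3, -0.5, 0.0]
gripper_width: 0.902
grasp_force: 0.0
n=5 dx=0.0270 dy=-0.0390 dz=0.0015 rz=0.0000 | tilt -0.99996 yaw 9.8
n=2 dx=0.0000 dy=-0.0000 dz=0.0435 rz=0.0000 | tilt -0.99996 yaw 9.8
```

```bash
echo '[[0.9, 0.0273, -0.0385, 0, 0, 0, 0], [0.9, 0.0273, -0.0385, 0, 0, 0, 0], [0.9, 0.0273, -0.0385, 0, 0, 0, 0], [0.9, 0.0273, -0.0385, 0, 0, 0, 0], [0.9, 0.0273, -0.0385, 0, 0, 0, 0]]' | python3 -m crank
echo '[[0.9, 0, 0, 0, 0, 0, 0], [0.9, 0, 0, 0, 0, 0, 0], [0.9, 0, 0, 0, 0, 0, 0]]' | python3 -m crank
python3 - <<'E'
from h import *
snap("top","t1");t=go(.551,-.111,.058,None)
im=cv2.imread("pics/t1.png");cv2.imwrite("pics/t1c.png",cv2.resize(im[90:300,220:560],None,fx=2.3,fy=2.3))
E
```

```text
time: 8.98
tool_pos: [0.5506, -0.1095, 0.1458]
tool_rot: [-0.0, 0.996, 0.085, -0.001]
contact_force: [0.7, -0.6, 0.1]
gripper_width: 0.9
grasp_force: 0.0
time: 9.35
tool_pos: [0.5504, -0.1121, 0.1469]
tool_rot: [-0.0, 0.996, 0.085, -0.0]
contact_force: [0.2, -0.6, 0.4]
gripper_width: 0.899
grasp_force: 0.0
n=2 dx=0.0004 dy=-0.0005 dz=0.0446 rz=0.0000 | tilt -1.00000 yaw 9.7
```

View pics/t1c.png

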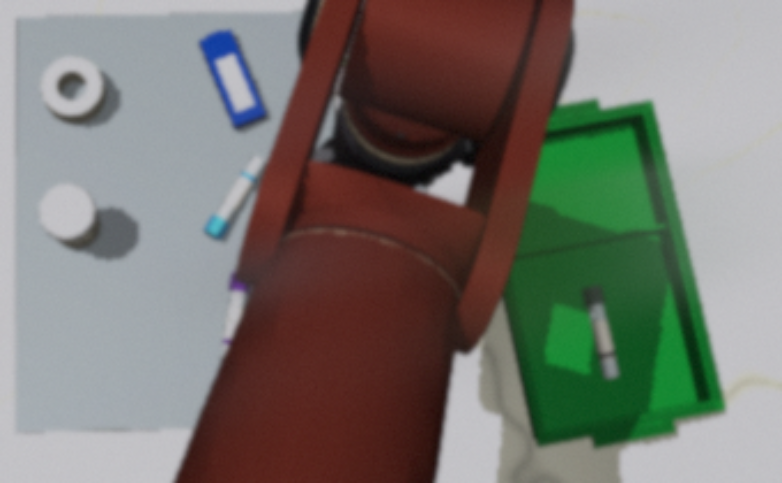

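The crop shows the grey tube lying flat in the green wide bay at crop (602,335). Now for the yellow pot.

```bash
echo '[[0.9, 0, 0, 0.04, 0, 0, 0], [0.9, 0, 0, 0.03, 0, 0, 0], [0.9, 0, 0, 0.0185, 0, 0, 0], [0.9, 0, 0, 0, 0, 0, 0]]' | python3 -m crank
echo '[[0, 0, 0, 0, 0, 0, 0], [0, 0, 0, 0, 0, 0, 0], [0, 0, 0, 0, 0, 0, 0], [0, 0, 0, 0, 0, 0, 0]]' | python3 -m crank
echo '[[0, 0, 0, -0.02, 0, 0, 0], [0, 0, 0, -0.05, 0, 0, 0], [0, 0, 0, -0.03, 0, 0, 0], [0, 0, 0, 0, 0, 0, 0], [0, 0, 0, 0, 0, 0, 0]]' | python3 -m crank
python3 - <<'E'
from h import *
a=np.deg2rad(9.84);c=np.array([.500,-.315])+np.array([np.cos(a),np.sin(a)])*.078
print(c);t=go(c[0],c[1],.158,None)
E
```

```text
time: 9.9
tool_pos: [0.5498, -0.1113, 0.0575]
tool_rot: [-0.001, 0.996, 0.085, -0.001]
contact_force: [-0.2, 0.8, 0.2]
gripper_width: 0.903
grasp_force: 0.0
time: 10.4
tool_pos: [0.5526, -0.1118, 0.0611]
tool_rot: [0.001, 0.996, 0.085, 0.002]
contact_force: [0.1, -0.6, 6.1]
gripper_width: 0.512
grasp_force: 61.3
time: 11.02
tool_pos: [0.5503, -0.1109, 0.1582]
tool_rot: [-0.0, 0.996, 0.085, -0.001]
contact_force: [-0.7, 0.7, -1.1]
gripper_width: 0.515
grasp_force: 61.1
[ 0.57685253 -0.30167   ]
n=4 dx=-0.0016 dy=0.0481 dz=0.0000 rz=0.0000 | tilt -1.00000 yaw 9.8
```

```bash
echo '[[0, -0.0016, 0.048, 0, 0, 0, 0], [0, -0.0016, 0.048, 0, 0, 0, 0], [0, -0.0016, 0.048, 0, 0, 0, 0], [0, -0.0016, 0.048, 0, 0, 0, 0], [0, 0, 0, 0.03, 0, 0, 0]]' | python3 -m crank
echo '[[0, 0, 0, 0.03, 0, 0, 0], [0, 0, 0, 0.015, 0, 0, 0], [0, 0, 0, 0, 0, 0, 0], [0, 0, 0, 0, 0, 0, 0]]' | python3 -m crank
python3 - <<'E'
from h import *
snap("scene","g3");t=go(.577,-.302,.062,None)
im=cv2.imread("pics/g3.png");cv2.imwrite("pics/g3c.png",cv2.resize(im[120:260,110:290],None,fx=4,fy=4))
E
```

```text
time: 11.65
tool_pos: [0.578, -0.3053, 0.1294]
tool_rot: [0.001, 0.997, 0.083, 0.001]
contact_force: [0.2, 0.5, -0.5]
gripper_width: 0.515
grasp_force: 61.3
time: 12.15
tool_pos: [0.5779, -0.3017, 0.085]
tool_rot: [0.0, 0.996, 0.085, 0.001]
contact_force: [0.2, -0.8, 0.5]
gripper_width: 0.513
grasp_force: 61.3
n=1 dx=-0.0012 dy=-0.0001 dz=0.0236 rz=0.0000 | tilt -1.00000 yaw 9.8
```

View pics/g3c.png

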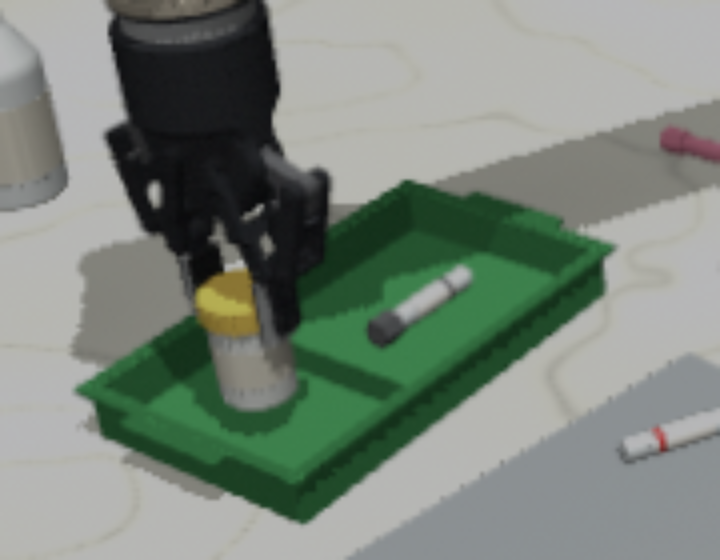

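The crop shows the pot upright over the green narrow bay at crop (255,350), clear of the cross wall. I'll lower it by feel.

```bash
echo '[[0, 0, 0, 0.01, 0, 0, 0], [0, 0, 0, 0.006, 0, 0, 0], [0, 0, 0, 0.003, 0, 0, 0], [0, 0, 0, 0, 0, 0, 0], [0, 0, 0, 0, 0, 0, 0]]' | python3 -m crank
echo '[[0, 0, 0, 0.001, 0, 0, 0], [0, 0, 0, 0.001, 0, 0, 0], [0, 0, 0, 0, 0, 0, 0], [0, 0, 0, 0, 0, 0, 0]]' | python3 -m crank
echo '[[0, 0, 0, 0.001, 0, 0, 0], [0, 0, 0, 0.001, 0, 0, 0], [0, 0, 0, 0, 0, 0, 0], [0, 0, 0, 0, 0, 0, 0]]' | python3 -m crank
```

```text
time: 12.82
tool_pos: [0.5774, -0.3016, 0.0652]
tool_rot: [0.0, 0.996, 0.085, 0.0]
contact_force: [-0.1, 0.3, -0.5]
gripper_width: 0.517
grasp_force: 61.3
time: 13.32
tool_pos: [0.5773, -0.3015, 0.063]
tool_rot: [-0.0, 0.996, 0.085, -0.0]
contact_force: [-0.8, -0.8, -0.5]
gripper_width: 0.512
grasp_force: 61.3
time: 13.82
tool_pos: [0.5776, -0.3016, 0.0622]
tool_rot: [0.0, 0.996, 0.085, 0.0]
contact_force: [-2.1, 1.6, 4.6]
gripper_width: 0.517
grasp_force: 61.9
```

Contact at 0.062 as expected. I'll release and go for the purple tube.

```bash
echo '[[0.85, 0, 0, 0, 0, 0, 0], [0.85, 0, 0, 0, 0, 0, 0], [0.85, 0, 0, 0, 0, 0, 0], [0.85, 0, 0, -0.03, 0, 0, 0], [0.85, 0, 0, -0.05, 0, 0, 0]]' | python3 -m crank
echo '[[0.85, 0, 0, -0.03, 0, 0, 0], [0.85, 0, 0, 0, 0, 0, 0], [0.85, 0, 0, 0, 0, 0, 0], [0.85, 0, 0, 0, 0, 0, 0]]' | python3 -m crank
python3 - <<'E'
from h import *
snap("scene","g4");t=go(.466,-.0105,.14,-6.5)
im=cv2.imread("pics/g4.png");cv2.imwrite("pics/g4c.png",cv2.resize(im[120:270,110:350],None,fx=3,fy=3))
E
```

```text
time: 14.45
tool_pos: [0.5757, -0.3004, 0.1388]
tool_rot: [-0.002, 0.996, 0.085, -0.002]
contact_force: [1.8, -0.7, 1.2]
gripper_width: 0.851
grasp_force: 0.0
time: 14.95
tool_pos: [0.5763, -0.3008, 0.1685]
tool_rot: [-0.001, 0.996, 0.085, -0.002]
contact_force: [-0.4, -0.8, 0.3]
gripper_width: 0.851
grasp_force: 0.0
n=6 dx=-0.0159 dy=-0.0495 dz=0.0048 rz=0.0474 | tilt -0.99999 yaw 9.8
```

View pics/g4c.png

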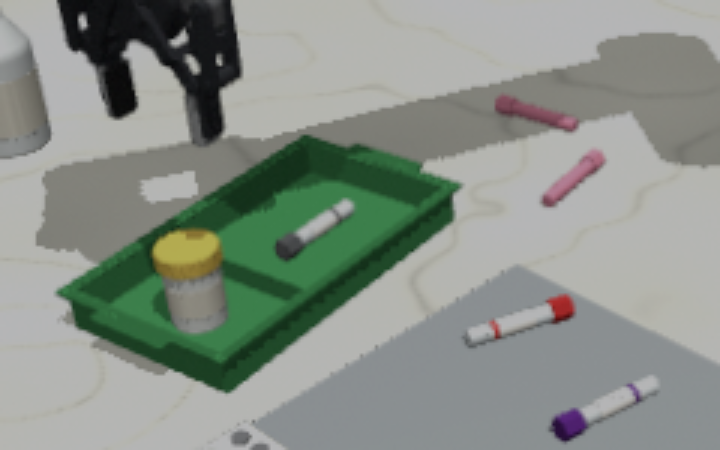

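The crop shows the green kit complete: the pot upright in the narrow bay at crop (192,280), and the grey tube flat in the wide bay at crop (315,228). Now the purple tube.

```bash
echo '[[0.6, -0.0159, -0.0495, 0.0048, 0, 0, 0.0474], [0.6, -0.0159, -0.0495, 0.0048, 0, 0, 0.0474], [0.6, -0.0159, -0.0495, 0.0048, 0, 0, 0.0474], [0.6, -0.0159, -0.0495, 0.0048, 0, 0, 0.0474], [0.6, -0.0159, -0.0495, 0.0048, 0, 0, 0.0474]]' | python3 -m crank
echo '[[0.6, -0.0159, -0.0495, 0.0048, 0, 0, 0.0474], [0.6, 0, 0, 0, 0, 0, 0], [0.6, 0, 0, 0, 0, 0, 0], [0.6, 0, 0, 0, 0, 0, 0]]' | python3 -m crank
python3 -c "
from h import *
t=go(.466,-.0105,.0255,-6.5)"
```

```text
time: 15.62
tool_pos: [0.4781, -0.0597, 0.1458]
tool_rot: [-0.0, 0.999, -0.034, -0.001]
contact_force: [0.3, 0.2, 0.4]
gripper_width: 0.601
grasp_force: 0.0
time: 16.12
tool_pos: [0.4673, -0.0118, 0.1422]
tool_rot: [0.0, 0.998, -0.057, 0.0]
contact_force: [-0.0, -0.1, 1.3]
gripper_width: 0.602
grasp_force: 0.0
n=3 dx=-0.0005 dy=-0.0004 dz=0.0389 rz=-0.0005 | tilt -1.00000 yaw -6.6
```

```bash
echo '[[0.6, -0.0015, -0.0012, 0.045, 0, 0, 0], [0.6, 0, 0, 0.04, 0, 0, 0], [0.6, 0, 0, 0.022, 0, 0, 0], [0.6, 0, 0, 0.0095, 0, 0, 0], [0.6, 0, 0, 0, 0, 0, 0]]' | python3 -m crank
echo '[[0, 0, 0, 0, 0, 0, 0], [0, 0, 0, 0, 0, 0, 0], [0, 0, 0, 0, 0, 0, 0], [0, 0, 0, 0, 0, 0, 0]]' | python3 -m crank
echo '[[0, 0, 0, -0.03, 0, 0, 0], [0, 0, 0, -0.05, 0, 0, 0], [0, 0, 0, -0.05, 0, 0, 0], [0, 0, 0, 0, 0, 0, 0], [0, 0, 0, 0, 0, 0, 0]]' | python3 -m crank
python3 -c "
from h import *
t=go(.560,.2766,.155,-8.3)"
```

```text
time: 16.75
tool_pos: [0.4657, -0.0101, 0.0256]
tool_rot: [-0.0, 0.998, -0.057, -0.0]
contact_force: [-0.0, -0.2, 0.1]
gripper_width: 0.598
grasp_force: 0.0
time: 17.25
tool_pos: [0.4666, -0.0097, 0.027]
tool_rot: [0.0, 0.998, -0.057, 0.001]
contact_force: [-0.9, 0.0, 6.9]
gripper_width: 0.12
grasp_force: 58.9
time: 17.88
tool_pos: [0.4651, -0.0093, 0.1551]
tool_rot: [-0.0, 0.998, -0.057, -0.0]
contact_force: [-0.5, 0.1, -0.4]
gripper_width: 0.121
grasp_force: 58.8
n=6 dx=0.0097 dy=-0.0493 dz=0.0000 rz=0.0052 | tilt -1.00000 yaw -6.5
```

```bash
echo '[[0, 0.0097, -0.0493, 0, 0, 0, 0.0052], [0, 0.0097, -0.0493, 0, 0, 0, 0.0052], [0, 0.0097, -0.0493, 0, 0, 0, 0.0052], [0, 0.0097, -0.0493, 0, 0, 0, 0.0052], [0, 0.0097, -0.0493, 0, 0, 0, 0.0052]]' | python3 -m crank
echo '[[0, 0.0097, -0.0493, 0, 0, 0, 0.0052], [0, 0, 0, 0, 0, 0, 0], [0, 0, 0, 0.05, 0, 0, 0], [0, 0, 0, 0.04, 0, 0, 0], [0, 0, 0, 0.02, 0, 0, 0]]' | python3 -m crank
echo '[[0, 0, 0, 0, 0, 0, 0], [0, 0, 0, 0, 0, 0, 0], [0, 0, 0, 0, 0, 0, 0]]' | python3 -m crank
python3 - <<'E'
from h import *
snap("scene","o1");t=go(.560,.2766,.028,-8.3)
im=cv2.imread("pics/o1.png");cv2.imwrite("pics/o1c.png",cv2.resize(im[200:440,320:580],None,fx=2.4,fy=2.4))
E
```

```text
time: 18.5
tool_pos: [0.5431, 0.2305, 0.1528]
tool_rot: [0.001, 0.998, -0.07, -0.002]
contact_force: [0.5, -0.6, 0.5]
gripper_width: 0.116
grasp_force: 58.8
time: 19.12
tool_pos: [0.5575, 0.2748, 0.041]
tool_rot: [0.002, 0.997, -0.073, -0.003]
contact_force: [0.1, -0.0, -0.5]
gripper_width: 0.117
grasp_force: 58.9
time: 19.5
tool_pos: [0.5622, 0.277, 0.048]
tool_rot: [-0.001, 0.997, -0.072, 0.002]
contact_force: [0.7, 0.7, 0.3]
gripper_width: 0.113
grasp_force: 58.9
n=1 dx=-0.0019 dy=0.0007 dz=0.0198 rz=-0.0001 | tilt -0.99999 yaw -8.3
```

View pics/o1c.png

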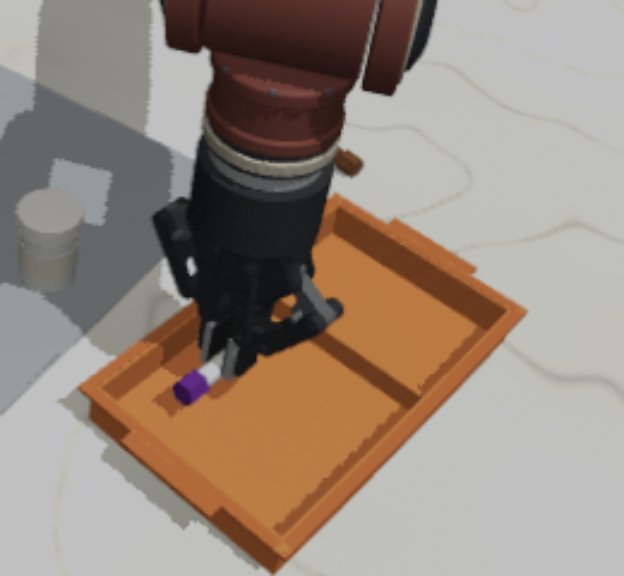

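The crop shows the purple tube held level over the orange wide bay at crop (200,378), clear of the walls. I'll lower it.

```bash
echo '[[0, 0, 0, 0.007, 0, 0, 0], [0, 0, 0, 0.005, 0, 0, 0], [0, 0, 0, 0.003, 0, 0, 0], [0, 0, 0, 0, 0, 0, 0], [0, 0, 0, 0, 0, 0, 0]]' | python3 -m crank
```

```text
time: 20.18
tool_pos: [0.5607, 0.2766, 0.0307]
tool_rot: [-0.0, 0.997, -0.072, 0.0]
contact_force: [0.1, 0.1, 0.1]
gripper_width: 0.122
grasp_force: 58.9
```

```bash
echo '[[0, 0, 0, 0.0015, 0, 0, 0], [0, 0, 0, 0.001, 0, 0, 0], [0, 0, 0, 0, 0, 0, 0], [0, 0, 0, 0, 0, 0, 0]]' | python3 -m crank
echo '[[0.25, 0, 0, 0, 0, 0, 0], [0.25, 0, 0, 0, 0, 0, 0], [0.25, 0, 0, 0, 0, 0, 0], [0.25, 0, 0, -0.02, 0, 0, 0], [0.25, 0, 0, -0.05, 0, 0, 0]]' | python3 -m crank
echo '[[0.6, 0, 0, -0.06, 0, 0, 0], [0.6, 0, 0, 0, 0, 0, 0], [0.6, 0, 0, 0, 0, 0, 0]]' | python3 -m crank
python3 -c "
from h import *
t=go(.434,-.1165,.15,-18.5)"
```

```text
time: 20.68
tool_pos: [0.5607, 0.2766, 0.0282]
tool_rot: [-0.0, 0.997, -0.072, 0.0]
contact_force: [-0.1, 0.4, -0.4]
gripper_width: 0.117
grasp_force: 58.9
time: 21.3
tool_pos: [0.5587, 0.2759, 0.097]
tool_rot: [0.001, 0.997, -0.072, -0.003]
contact_force: [0.8, -0.1, -0.4]
gripper_width: 0.249
grasp_force: 0.0
time: 21.68
tool_pos: [0.5609, 0.2767, 0.1595]
tool_rot: [-0.0, 0.997, -0.072, 0.001]
contact_force: [-0.4, 0.2, -1.5]
gripper_width: 0.599
grasp_force: 0.0
n=8 dx=-0.0046 dy=0.0515 dz=0.0012 rz=0.0223 | tilt -1.00000 yaw -8.3
```

```bash
echo '[[0.6, -0.0046, 0.0515, 0.0012, 0, 0, 0.0223], [0.6, -0.0046, 0.0515, 0.0012, 0, 0, 0.0223], [0.6, -0.0046, 0.0515, 0.0012, 0, 0, 0.0223], [0.6, -0.0046, 0.0515, 0.0012, 0, 0, 0.0223], [0.6, -0.0046, 0.0515, 0.0012, 0, 0, 0.0223]]' | python3 -m crank
echo '[[0.6, -0.0046, 0.0515, 0.0012, 0, 0, 0.0223], [0.6, -0.0046, 0.0515, 0.0012, 0, 0, 0.0223], [0.6, -0.0046, 0.0515, 0.0012, 0, 0, 0.0223], [0.6, 0, 0, 0, 0, 0, 0], [0.6, 0, 0, 0, 0, 0, 0]]' | python3 -m crank
echo '[[0.6, 0, 0, 0, 0, 0, 0], [0.6, 0, 0, 0, 0, 0, 0]]' | python3 -m crank
python3 - <<'E'
from h import *
snap("scene","o2");t=go(.434,-.1165,.0255,-18.5)
im=cv2.imread("pics/o2.png");a=cv2.resize(im[180:440,220:560],None,fx=2.2,fy=2.2);cv2.imwrite("pics/o2c.png",a)
E
```

```text
time: 22.3
tool_pos: [0.4876, 0.0268, 0.1502]
tool_rot: [0.0, 0.992, -0.128, -0.002]
contact_force: [0.4, -0.7, 0.6]
gripper_width: 0.601
grasp_force: 0.0
time: 22.92
tool_pos: [0.4331, -0.1161, 0.1473]
tool_rot: [-0.001, 0.987, -0.161, -0.001]
contact_force: [-0.6, 0.6, -0.9]
gripper_width: 0.601
grasp_force: 0.0
time: 23.18
tool_pos: [0.434, -0.1156, 0.1484]
tool_rot: [-0.0, 0.987, -0.16, -0.0]
contact_force: [-0.5, 0.2, 0.6]
gripper_width: 0.605
grasp_force: 0.0
n=3 dx=0.0001 dy=0.0003 dz=0.0410 rz=0.0005 | tilt -1.00000 yaw -18.4
```

View pics/o2c.png

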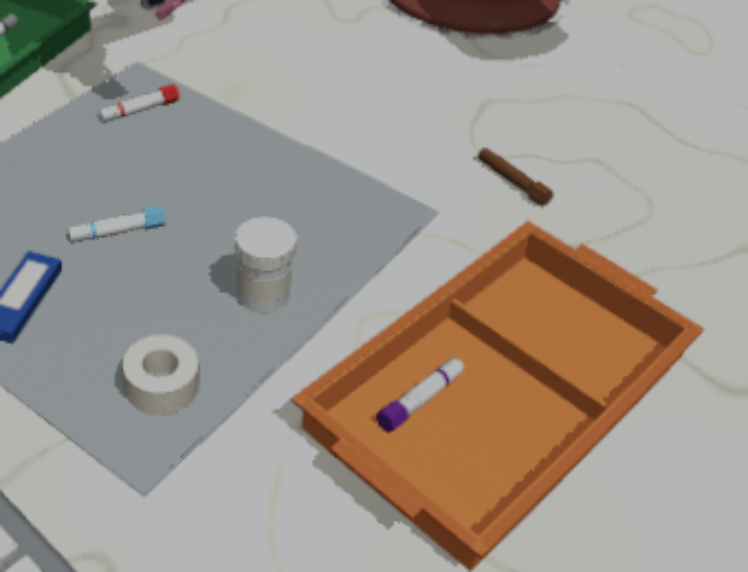

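The crop shows the purple tube flat in the orange wide bay at crop (420,393), and the spare tube and spare pot undisturbed. Now the red-capped tube on the mat.

```bash
echo '[[0.6, 0, 0.001, 0.045, 0, 0, 0], [0.6, 0, 0, 0.045, 0, 0, 0], [0.6, 0, 0, 0.023, 0, 0, 0], [0.6, 0, 0, 0.0095, 0, 0, 0], [0.6, 0, 0, 0, 0, 0, 0]]' | python3 -m crank
echo '[[0, 0, 0, 0, 0, 0, 0], [0, 0, 0, 0, 0, 0, 0], [0, 0, 0, 0, 0, 0, 0], [0, 0, 0, 0, 0, 0, 0]]' | python3 -m crank
echo '[[0, 0, 0, -0.03, 0, 0, 0], [0, 0, 0, -0.05, 0, 0, 0], [0, 0, 0, -0.05, 0, 0, 0], [0, 0, 0, 0, 0, 0, 0], [0, 0, 0, 0, 0, 0, 0]]' | python3 -m crank
python3 -c "
from h import *
t=go(.568,.336,.155,-8.3)"
```

```text
time: 23.85
tool_pos: [0.4336, -0.1172, 0.0261]
tool_rot: [-0.0, 0.987, -0.161, -0.0]
contact_force: [0.3, -0.3, 0.8]
gripper_width: 0.601
grasp_force: 0.0
time: 24.35
tool_pos: [0.4346, -0.1179, 0.0275]
tool_rot: [0.0, 0.987, -0.161, 0.001]
contact_force: [-0.9, 1.6, 6.8]
gripper_width: 0.119
grasp_force: 58.8
time: 24.98
tool_pos: [0.4332, -0.1174, 0.1557]
tool_rot: [-0.0, 0.987, -0.161, -0.0]
contact_force: [-0.6, -0.1, -0.8]
gripper_width: 0.116
grasp_force: 58.9
n=9 dx=0.0024 dy=-0.0526 dz=0.0001 rz=-0.0198 | tilt -1.00000 yaw -18.5
```

```bash
echo '[[0, 0.0024, -0.0526, 0, 0, 0, -0.0198], [0, 0.0024, -0.0526, 0, 0, 0, -0.0198], [0, 0.0024, -0.0526, 0, 0, 0, -0.0198], [0, 0.0024, -0.0526, 0, 0, 0, -0.0198], [0, 0.0024, -0.0526, 0, 0, 0, -0.0198]]' | python3 -m crank
echo '[[0, 0.0024, -0.0526, 0, 0, 0, -0.0198], [0, 0.0024, -0.0526, 0, 0, 0, -0.0198], [0, 0.0024, -0.0526, 0, 0, 0, -0.0198], [0, 0.0024, -0.0526, 0, 0, 0, -0.0198], [0, 0, 0, 0, 0, 0, 0]]' | python3 -m crank
echo '[[0, 0, 0, 0, 0, 0, 0], [0, 0, 0, 0, 0, 0, 0], [0, 0, 0, 0.05, 0, 0, 0], [0, 0, 0, 0.04, 0, 0, 0], [0, 0, 0, 0.01, 0, 0, 0]]' | python3 -m crank
echo '[[0, 0, 0, 0, 0, 0, 0], [0, 0, 0, 0, 0, 0, 0], [0, 0, 0, 0, 0, 0, 0], [0, 0, 0, 0, 0, 0, 0]]' | python3 -m crank
python3 -c "
from h import *
t=go(.568,.336,.0285,-8.3)"
```

```text
time: 25.6
tool_pos: [0.5176, 0.1331, 0.1535]
tool_rot: [0.001, 0.994, -0.112, -0.002]
contact_force: [0.2, -0.0, -0.4]
gripper_width: 0.116
grasp_force: 58.9
time: 26.22
tool_pos: [0.5674, 0.3386, 0.1528]
tool_rot: [0.001, 0.998, -0.071, -0.002]
contact_force: [-0.3, -0.1, -0.1]
gripper_width: 0.117
grasp_force: 59.0
time: 26.85
tool_pos: [0.5664, 0.3339, 0.0524]
tool_rot: [0.002, 0.997, -0.073, -0.003]
contact_force: [-0.6, -0.2, 0.2]
gripper_width: 0.123
grasp_force: 59.0
time: 27.35
tool_pos: [0.5694, 0.3364, 0.0574]
tool_rot: [-0.0, 0.997, -0.072, 0.001]
contact_force: [-0.5, -0.6, -0.3]
gripper_width: 0.118
grasp_force: 59.0
n=1 dx=-0.0013 dy=0.0006 dz=0.0289 rz=-0.0001 | tilt -1.00000 yaw -8.3
```

```bash
echo '[[0, 0, 0, 0.015, 0, 0, 0], [0, 0, 0, 0.006, 0, 0, 0], [0, 0, 0, 0.003, 0, 0, 0], [0, 0, 0, 0, 0, 0, 0], [0, 0, 0, 0, 0, 0, 0]]' | python3 -m crank
```

```text
time: 27.98
tool_pos: [0.569, 0.3361, 0.0324]
tool_rot: [-0.0, 0.997, -0.073, 0.0]
contact_force: [-0.7, -0.4, 0.8]
gripper_width: 0.119
grasp_force: 59.0
```

Next I'll release it, then go for the mailer at (0.680, -0.011) with yaw 21.3°.

```bash
echo '[[0, 0, 0, 0.002, 0, 0, 0], [0, 0, 0, 0.0015, 0, 0, 0], [0, 0, 0, 0.0005, 0, 0, 0], [0, 0, 0, 0, 0, 0, 0], [0, 0, 0, 0, 0, 0, 0]]' | python3 -m crank
echo '[[0.25, 0, 0, 0, 0, 0, 0], [0.25, 0, 0, 0, 0, 0, 0], [0.25, 0, 0, 0, 0, 0, 0], [0.25, 0, 0, -0.02, 0, 0, 0], [0.25, 0, 0, -0.05, 0, 0, 0]]' | python3 -m crank
echo '[[0.7, 0, 0, -0.06, 0, 0, 0], [0.7, 0, 0, 0, 0, 0, 0], [0.7, 0, 0, 0, 0, 0, 0], [0.7, 0, 0, 0, 0, 0, 0]]' | python3 -m crank
python3 -c "
from h import *
t=go(.680,-.011,.15,21.3)"
```

```text
time: 28.6
tool_pos: [0.5688, 0.3361, 0.0286]
tool_rot: [-0.0, 0.997, -0.072, 0.0]
contact_force: [-1.9, -0.6, 3.7]
gripper_width: 0.118
grasp_force: 59.4
time: 29.22
tool_pos: [0.5668, 0.3352, 0.0966]
tool_rot: [0.001, 0.997, -0.073, -0.003]
contact_force: [0.3, -0.7, 0.8]
gripper_width: 0.248
grasp_force: 0.0
time: 29.72
tool_pos: [0.5677, 0.3356, 0.1565]
tool_rot: [0.001, 0.997, -0.073, -0.001]
contact_force: [-0.7, -0.1, -0.1]
gripper_width: 0.704
grasp_force: 0.0
n=7 dx=0.0123 dy=0.0512 dz=0.0009 rz=-0.0738 | tilt -1.00000 yaw -8.3
```

```bash
echo '[[0.7, 0.0123, 0.0512, 0.0009, 0, 0, -0.0738], [0.7, 0.0123, 0.0512, 0.0009, 0, 0, -0.0738], [0.7, 0.0123, 0.0512, 0.0009, 0, 0, -0.0738], [0.7, 0.0123, 0.0512, 0.0009, 0, 0, -0.0738], [0.7, 0.0123, 0.0512, 0.0009, 0, 0, -0.0738]]' | python3 -m crank
echo '[[0.7, 0.0123, 0.0512, 0.0009, 0, 0, -0.0738], [0.7, 0.0123, 0.0512, 0.0009, 0, 0, -0.0738], [0.7, 0, 0, 0, 0, 0, 0], [0.7, 0, 0, 0, 0, 0, 0], [0.7, 0, 0, 0, 0, 0, 0]]' | python3 -m crank
python3 - <<'E'
from h import *
snap("scene","o3");t=go(.680,-.011,.0255,21.3)
im=cv2.imread("pics/o3.png");a=cv2.resize(im[200:440,180:550],None,fx=2.1,fy=2.1);cv2.imwrite("pics/o3c.png",a)
E
```

```text
time: 30.35
tool_pos: [0.6297, 0.08, 0.1517]
tool_rot: [-0.0, 0.994, 0.113, -0.002]
contact_force: [1.1, -0.7, 0.0]
gripper_width: 0.699
grasp_force: 0.0
time: 30.98
tool_pos: [0.6798, -0.0096, 0.151]
tool_rot: [-0.0, 0.983, 0.185, -0.001]
contact_force: [0.6, -0.6, 0.4]
gripper_width: 0.697
grasp_force: 0.0
n=3 dx=-0.0002 dy=0.0004 dz=0.0419 rz=0.0004 | tilt -1.00000 yaw 21.4
```

View pics/o3c.png

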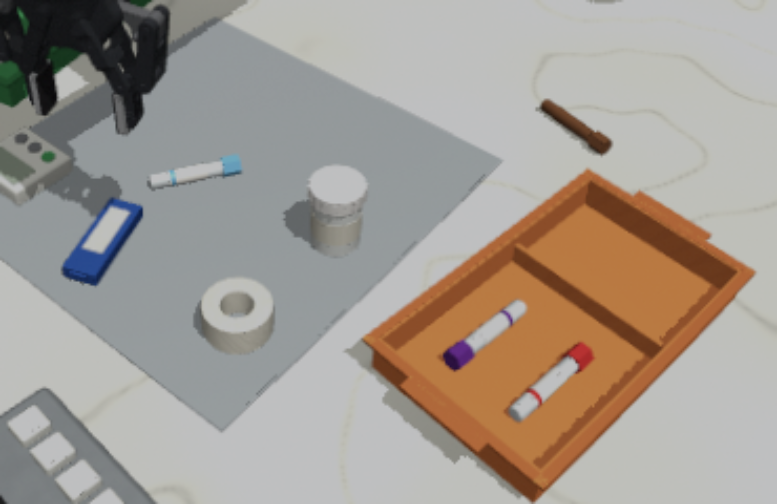

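The crop shows the purple tube at crop (487,335) and the red tube at crop (552,380), both flat in the orange wide bay. The mailer is at crop (103,240). I'll grasp it.

```bash
echo '[[0.7, 0, 0.001, 0.045, 0, 0, 0], [0.7, 0, 0, 0.045, 0, 0, 0], [0.7, 0, 0, 0.025, 0, 0, 0], [0.7, 0, 0, 0.012, 0, 0, 0], [0.7, 0, 0, 0, 0, 0, 0]]' | python3 -m crank
echo '[[0, 0, 0, 0, 0, 0, 0], [0, 0, 0, 0, 0, 0, 0], [0, 0, 0, 0, 0, 0, 0], [0, 0, 0, 0, 0, 0, 0], [0, 0, 0, 0, 0, 0, 0]]' | python3 -m crank
echo '[[0, 0, 0, -0.03, 0, 0, 0], [0, 0, 0, -0.05, 0, 0, 0], [0, 0, 0, -0.05, 0, 0, 0], [0, 0, 0, 0, 0, 0, 0], [0, 0, 0, 0, 0, 0, 0]]' | python3 -m crank
python3 - <<'E'
from h import *
a=np.deg2rad(171.7);c=np.array([.515,.3155])+np.array([np.cos(a),np.sin(a)])*.078
print(c);t=go(c[0],c[1],.155,81.7)
E
```

```text
time: 31.65
tool_pos: [0.6806, -0.0112, 0.0244]
tool_rot: [-0.0, 0.983, 0.185, -0.001]
contact_force: [-0.2, -0.0, 0.2]
gripper_width: 0.699
grasp_force: 0.0
time: 32.28
tool_pos: [0.6826, -0.012, 0.0272]
tool_rot: [0.0, 0.983, 0.185, 0.002]
contact_force: [0.3, 1.0, 6.9]
gripper_width: 0.329
grasp_force: 61.5
time: 32.9
tool_pos: [0.6806, -0.0118, 0.1544]
tool_rot: [-0.0, 0.983, 0.185, -0.0]
contact_force: [-0.3, 0.9, -0.1]
gripper_width: 0.326
grasp_force: 60.8
[0.43781699 0.32675978]
n=8 dx=0.0114 dy=-0.0533 dz=-0.0001 rz=-0.1318 | tilt -1.00000 yaw 21.3
```

```bash
echo '[[0, 0.0114, -0.0533, 0, 0, 0, -0.1318], [0, 0.0114, -0.0533, 0, 0, 0, -0.1318], [0, 0.0114, -0.0533, 0, 0, 0, -0.1318], [0, 0.0114, -0.0533, 0, 0, 0, -0.1318], [0, 0.0114, -0.0533, 0, 0, 0, -0.1318]]' | python3 -m crank
echo '[[0, 0.0114, -0.0533, 0, 0, 0, -0.1318], [0, 0.0114, -0.0533, 0, 0, 0, -0.1318], [0, 0.0114, -0.0533, 0, 0, 0, -0.1318], [0, 0, 0, 0, 0, 0, 0], [0, 0, 0, 0, 0, 0, 0]]' | python3 -m crank
echo '[[0, 0, 0, 0, 0, 0, 0], [0, 0, 0, 0, 0, 0, 0]]' | python3 -m crank
python3 -c "
from h import *
t=go(.438,.327,.06,81.7)"
```

```text
time: 33.52
tool_pos: [0.5684, 0.2333, 0.1519]
tool_rot: [-0.001, 0.869, 0.495, -0.002]
contact_force: [-0.3, -0.2, 0.3]
gripper_width: 0.329
grasp_force: 60.8
time: 34.15
tool_pos: [0.4377, 0.3261, 0.1532]
tool_rot: [-0.0, 0.757, 0.654, -0.001]
contact_force: [0.3, -1.2, -0.7]
gripper_width: 0.33
grasp_force: 60.8
time: 34.4
tool_pos: [0.4392, 0.3259, 0.1546]
tool_rot: [-0.0, 0.757, 0.653, -0.0]
contact_force: [0.4, 0.1, 0.6]
gripper_width: 0.33
grasp_force: 60.8
n=2 dx=0.0004 dy=-0.0007 dz=0.0473 rz=-0.0009 | tilt -1.00000 yaw 81.6
```

```bash
echo '[[0, 0, -0.001, 0.045, 0, 0, 0], [0, 0, 0, 0.035, 0, 0, 0], [0, 0, 0, 0.015, 0, 0, 0], [0, 0, 0, 0, 0, 0, 0], [0, 0, 0, 0, 0, 0, 0]]' | python3 -m crank
echo '[[0, 0, 0, 0, 0, 0, 0], [0, 0, 0, 0, 0, 0, 0]]' | python3 -m crank
python3 - <<'E'
from h import *
snap("scene","o4")
im=cv2.imread("pics/o4.png");a=cv2.resize(im[200:440,320:560],None,fx=2.4,fy=2.4);cv2.imwrite("pics/o4c.png",a)
E
```

```text
time: 35.02
tool_pos: [0.4387, 0.3273, 0.0616]
tool_rot: [0.0, 0.757, 0.654, 0.001]
contact_force: [0.0, 0.4, 0.3]
gripper_width: 0.327
grasp_force: 60.8
time: 35.28
tool_pos: [0.438, 0.3271, 0.0609]
tool_rot: [0.0, 0.756, 0.654, 0.001]
contact_force: [0.3, -0.0, 0.4]
gripper_width: 0.328
grasp_force: 60.7
```

View pics/o4c.png

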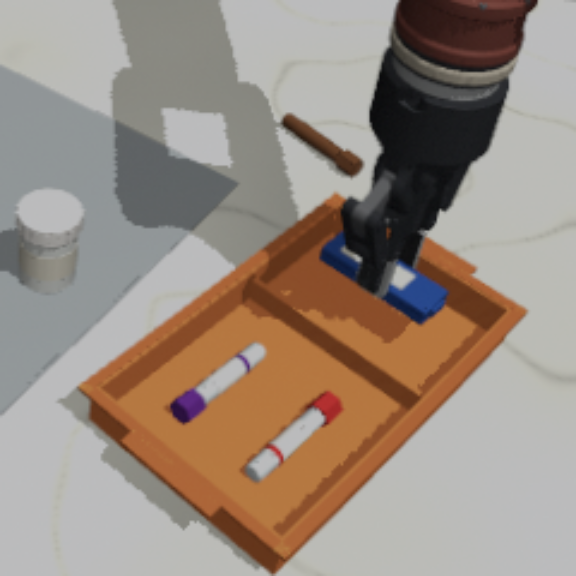

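The crop shows the mailer level and aligned with the bay at crop (385,275), above the orange narrow bay. I'll lower it to contact.

```bash
echo '[[0, 0, 0, 0.015, 0, 0, 0], [0, 0, 0, 0.009, 0, 0, 0], [0, 0, 0, 0.005, 0, 0, 0], [0, 0, 0, 0, 0, 0, 0], [0, 0, 0, 0, 0, 0, 0]]' | python3 -m crank
echo '[[0, 0, 0, 0.0015, 0, 0, 0], [0, 0, 0, 0.001, 0, 0, 0], [0, 0, 0, 0, 0, 0, 0], [0, 0, 0, 0, 0, 0, 0]]' | python3 -m crank
```

```text
time: 35.95
tool_pos: [0.4376, 0.3268, 0.031]
tool_rot: [0.0, 0.756, 0.654, 0.0]
contact_force: [0.1, 0.4, 0.2]
gripper_width: 0.327
grasp_force: 60.8
time: 36.45
tool_pos: [0.4374, 0.3267, 0.0284]
tool_rot: [-0.0, 0.756, 0.654, 0.0]
contact_force: [-0.8, 0.0, -0.1]
gripper_width: 0.323
grasp_force: 60.8
```

```bash
echo '[[0, 0, 0, 0.001, 0, 0, 0], [0, 0, 0, 0, 0, 0, 0], [0, 0, 0, 0, 0, 0, 0]]' | python3 -m crank
```

```text
time: 36.83
tool_pos: [0.4375, 0.3268, 0.0282]
tool_rot: [0.0, 0.756, 0.654, -0.0]
contact_force: [-1.9, -1.8, 5.3]
gripper_width: 0.325
grasp_force: 61.4
```

Contact. I'll release, retreat and check.

```bash
echo '[[0.5, 0, 0, 0, 0, 0, 0], [0.5, 0, 0, 0, 0, 0, 0], [0.5, 0, 0, 0, 0, 0, 0], [0.5, 0, 0, -0.02, 0, 0, 0], [0.5, 0, 0, -0.05, 0, 0, 0]]' | python3 -m crank
echo '[[0.5, 0, 0, -0.06, 0, 0, 0], [0.5, 0, 0, -0.06, 0, 0, 0], [0.5, -0.05, 0, 0, 0, 0, 0], [0.5, -0.05, 0, 0, 0, 0, 0], [0.5, -0.05, 0, 0, 0, 0, 0]]' | python3 -m crank
echo '[[0.5, -0.05, 0, 0, 0, 0, 0], [0.5, -0.05, 0, 0, 0, 0, 0], [0.5, 0, 0, 0, 0, 0, 0], [0.5, 0, 0, 0, 0, 0, 0], [0.5, 0, 0, 0, 0, 0, 0]]' | python3 -m crank
python3 - <<'E'
from h import *
snap("scene","end")
E
```

```text
time: 37.45
tool_pos: [0.4356, 0.3256, 0.0963]
tool_rot: [-0.001, 0.756, 0.654, -0.003]
contact_force: [1.1, 0.0, 0.3]
gripper_width: 0.498
grasp_force: 0.0
time: 38.08
tool_pos: [0.4155, 0.1771, 0.2191]
tool_rot: [0.001, 0.756, 0.654, 0.001]
contact_force: [0.6, 0.3, 0.1]
gripper_width: 0.499
grasp_force: 0.0
time: 38.7
tool_pos: [0.4014, 0.0802, 0.2178]
tool_rot: [0.0, 0.756, 0.655, 0.0]
contact_force: [0.3, 0.2, 0.1]
gripper_width: 0.502
grasp_force: 0.0
```

View pics/end.png

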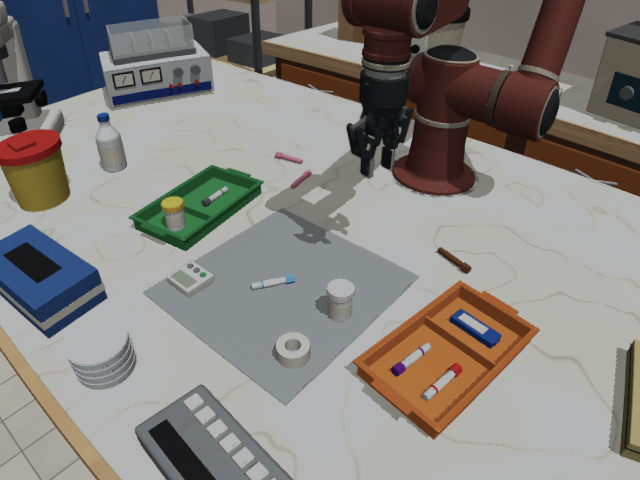

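The final view shows the green tray with the pot at (174,212) and the grey tube at (215,196). The orange tray has the purple tube at (411,359), the red tube at (443,381) and the mailer at (475,328). The spares haven't moved.

```bash
python3 -c "
from plant import manip
print(manip.job_done())"
```

```text
the job is handed in; nothing more can be done
None
```

I made up both kits and handed the job in at about 39 s of robot time: the grey-capped tube and yellow-lidded pot are in the green tray, the purple-capped tube, red-capped tube and slide mailer are in the orange tray, and the spares and look-alikes were not touched.

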